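Fit the grating plate in the bench grater and lock it with its thumbscrew

ROBOT

A 6-joint arm with a two-finger parallel gripper is mounted at the origin on a cart in front of the work surface, level with it; the furniture and walls round the work are solid. World frame = base frame: x ahead of the robot, y to its left, z up, the work surface at z = 0. Lengths are in m, angles in rad, forces in N, time in s.
With the tool pointing down it reaches from about 0.25 to 0.775 m from the base axis. Payload 4 kg.
Tool frame: the origin (TCP) lies on the centre line of the jaws, within the pads' length; the fingertips stand 14 mm ahead of it and the grasp point (between the pads) lies 5 mm behind it (robot.tcp_to_tips is the distance from the TCP to the fingertips, in m); z points along the fingers, y is the line along which they close (so a half turn about z gives the same grasp; the last joint's range is limited). The gripper opens to 94 mm and grips with 3 to 60 N. Pads are 16 mm wide; open, the fingers measure 119 mm over their backs; the gripper's body (75 mm by 177 mm) begins 78 mm behind the grasp point.
Start: joints at [-1.257, 0.087, 1.371, -0, 1.684, -0.103], TCP at [0.223, -0.503, 0.22] pointing down, gripper open.
Joint ranges: [-3.1, 3.1], [-0.76, 2.03], [0.27, 2.55], [-1.08, 4.22], [0.17, 2.65], [-2.57, 2.57]. Speed limits (rad/s): [2.79, 2.79, 3.14, 3.14, 3.14, 3.14].

INTERFACE

Orientations are given as [roll, pitch, yaw] about the fixed x, y, z axes, in that order (R = Rz(yaw) Ry(pitch) Rx(roll)).
In Python, from bench import robot gives the robot as it stands.
- The arm moves only by the tool carry_out, never from a script. Its argument "increments" is a list of rows, each a list of 3 entries, a list of its own where there are three numbers: the closure in counts, from 0 (fully open) to 255 (shut), then the shift along the tool's x, y, z in mm, then the turn about the tool's z in degrees. In form: [[fingers, [dx, dy, dz], twist], ...]. A call has 1 to 8 rows; each row shifts and turns the commanded pose from where the row before left it, along the tool's axes as they then stand; what a row does not reach is not made up. A row lasts 1/10 s, in which the tool goes at most 50 mm and 8.59 degrees, less where a joint would pass 70% of its speed; a pose out of reach is approached as far as the arm can. A call with a gripper value outside its range is refused whole. The fingers move at their own pace and stop on an object; the grip force is fixed at half the most. Time passes only in rows, so rows that do not move let the fingers close. It gives the time, the measured TCP pose, the force, the opening and the grip force at its end, in the units of the state.
- robot.get_obs(): the state, without advancing time (a new reading comes with each control period).
- robot.snapshot(name): name is "side" or "top" or "wrist"; returns the picture (384x512x3 uint8, blue, green, red); there is no depth.
- robot.get_calibration(name): a dict with "vfov" (degrees; the focal length in pixels is half the picture's height over the tangent of half this angle, whatever the lens; pixels are square), "cx", "cy" (the principal point, pixels), "T" (4x4, takes a point from camera to world coordinates). Camera axes: x right, y down, z forward; pixel columns grow to the right and rows downward; lengths in m; the calibration is good to about 2 mm. A picture is of the moment at which its call begins: read the wrist's pose just before it. get_calibration takes no time and is no camera call; for the wrist camera it gives the pose at the moment of the call.
- robot.close_job(): hands the job in; it is judged then, once.
The state is a dict: "time": time; "joint_positions": joint angles; "qvel": joint speeds; "joint_torque": joint torques, N m; "tool_pos": TCP position; "ee_rot": TCP orientation; "wrist_force": force on the tool from outside, world axes, zero at the start; "wrist_torque": the same for the moment, N m; "width": finger opening in m; "finger_force": force on a finger pad.
Only numpy, scipy, OpenCV 4.12 (cv2) and the standard library are available. Lean on these libraries where they do the work, as an engineer would, in place of code of your own. Each camera call takes 0.05 s, during which the arm holds its last target. There are 200 camera calls.

TASK

Get the bench grater ready: first slide its black food carriage back to the end stop, then draw the orange grating plate out of its sleeve, lay it flat on the worktop to take it by its other end, and slide its tongue fully home under the claws so that its hole lies over the hole in the bed. Then put the red thumbscrew down through both holes until its collar sits on the plate and lock it with a quarter turn. Do not shift or upset the salt shaker, the honey jar or the mug.

Things in the scene. Friction and masses are not known exactly. Their poses are not given: they have to be found in the camera images.
- grater: White bench grater with grey bed, fixed to the worktop, 290 x 160 mm. Origin on the worktop; x runs along it from the clamping end to the end where the carriage parks (about the robot's left), z up. Side beams at y +-74 (12 wide, 63 high), x -130 to 160. At the clamping end, x -130 to -50, there is only air between them but for a neck 48 wide (x -105 to -45) and a tie bar at x -118, 18 high.
- seat (a point): Where the centre of the plate's underside lies when the plate is fully home: grater x -25, y 0, z 50 (bed top), axes as the grater's. The plate slides in along +x between guides 57 apart and 59 high (flared mouth from x -45, parallel from -32), its tongue under two claws (x 20 to 50, 11 above the bed, flared mouth), up to a stop wall at x 50.
- bed_hole (a point): Centre of the keyhole in the neck, on its upper face: grater x -75, y 0, z 50, axes as the grater's. A 19 x 19 mm square with notches 13 wide reaching 16.5 either way along y; the neck is 12 thick with air below.
- carriage (a joint): Travel of the food carriage along the grater's x, m: 0 = over the clamping neck, 0.19 = at the end stop where it parks. It starts between 0 and 0.05 and takes about 2 N to push. Carriage black, 80 long, 164 wide, from 65 to 104 mm above the worktop.
- carriage_knob (a point): Middle of the steel knob on top of the carriage, 123 mm above the worktop: 28 diameter from 115 to 130 high, top at 134; it moves with the carriage. A wall cabinet hangs over the back of the worktop (underside 500 mm above it, door knobs reach to world x 550 mm, world y -240 to 480): keep the wrist under or in front of it.
- caddy: Grey storage caddy fixed to the worktop. Origin on the worktop under its sleeve; x points out of the sleeve's mouth (about the robot's left). Sleeve: x -60 to 52, 72 wide, 32 high, clear roof; inside 58 wide, 13 high, floor 14 high. On its -y side stands a block 56 x 56, 46 high, with a 34 mm square pocket for the thumbscrew, centre x -22, y -64.
- plate: Orange grating plate, 150 long (its x), 52 wide, 8 thick, about 110 g. Origin at the centre of its underside. The +x end is the tongue (last 33 mm, 44 wide); the -x end is the ear (last 50 mm) with the hole. Starts in the sleeve, 14 above the worktop, x as the caddy's x, about 48 mm of the tongue end out of the mouth; free once drawn out about 105 mm.
- plate_hole (a point): Centre of the keyhole in the plate's ear, at its underside: plate x -50. A 17 x 17 mm square with notches 11 wide reaching 16 either way along the plate's y.
- screw: Thumbscrew, 75 mm, about 90 g, upright in the caddy's pocket. Origin at the centre of its collar's underside, z up. Collar 40 diameter; red wing 56 long (x), 15 thick (y), from 11 to 39 above the origin; hub 24 diameter, up to 12. Shank 13 diameter below; cross-bar 28 (x) by 7 (y), 23 to 30 below; nose to 36 below.
- screw_foot (a point): Lowest point of the thumbscrew's nose, 36 mm below its origin, axes as the screw's. The cross-bar passes the keyholes when the screw's x lies along the grater's y. With the collar on the plate the screw's origin is 8 above bed_hole; a quarter turn, either way, then brings the cross-bar under the neck. It turns freely.
- salt_shaker: Salt shaker, 44 diameter x 90 high, origin under its middle; leave it alone.
- honey_jar: Honey jar with yellow lid, 64 diameter x 100 high, origin under its middle; leave it alone.
- mug_grey: White mug, 87 x 113 x 90, origin under its middle; leave it alone.
Things that resemble listed ones, but are neither listed nor needed, are in the scene too. Of the things that look like the plate, the larger one is meant.

How it is judged:
By the outcome, as a careful person would: the job done as asked, in the order asked, and still so for the second after the job is handed in, with the robot touching nothing.
It also fails if it takes over 72 s, if anything falls off the work surface, if the arm or the gripper's body presses on something with over 40 N, if the wrist force passes 120 N, or if a joint passes its speed limit or range.

## Working session

There is one attempt and no reset: what is moved stays moved. The work goes in short steps, Python scripts to look and compute and a tool call to move; the robot and the scene stay as the last step left them, time stands still between calls to the robot, and variables do not carry over. Pictures are saved under pics/ and viewed, at most 10 in all, crops included, and the job is handed in when it is done.

Besides the shell and the picture viewer there is one more tool, called after "Emit:" as name([rows], argument=value, ...), one row to a line, values as JSON. carry_out: Moves the arm, as the interface text tells. Its arguments: {"type":"object","properties":{"increments":{"type":"array","items":{"type":"array"}}},"required":["increments"]}

```bash
mkdir -p pics
cat > h.py <<'E'
import numpy as np,cv2
from bench import robot
def ray(name,u,v,cal=None):
    c=cal or robot.get_calibration(name); f=192/np.tan(np.radians(c["vfov"])/2); T=np.array(c["T"])
    return T[:3,3],T[:3,:3]@np.array([(u-c["cx"])/f,(v-c["cy"])/f,1])
def atz(name,u,v,z,cal=None):
    o,d=ray(name,u,v,cal); return o+d*(z-o[2])/d[2]
def px(name,p,cal=None):
    c=cal or robot.get_calibration(name); f=192/np.tan(np.radians(c["vfov"])/2); T=np.array(c["T"])
    q=T[:3,:3].T@(np.array(p)-T[:3,3]); return np.array([c["cx"]+f*q[0]/q[2],c["cy"]+f*q[1]/q[2]])
E
python3 - <<'E'
from h import *
np.set_printoptions(precision=4,suppress=True)
a=robot.snapshot("top");b=robot.snapshot("side")
cv2.imwrite("pics/top0.png",a);cv2.imwrite("pics/side0.png",b)
cv2.imwrite("pics/t0.png",cv2.resize(a,(800,600),interpolation=2));cv2.imwrite("pics/s0.png",cv2.resize(b,(800,600),interpolation=2))
for n in("top","side","wrist"):
    print(n,robot.get_calibration(n))
print(robot.get_obs())
E
```

```text
top {'vfov': 57.779300166322, 'cx': 249.08691017738536, 'cy': 188.90144845899192, 'T': array([[ 0.017 , -0.9888,  0.1484,  0.3488],
       [-0.9998, -0.015 ,  0.0144, -0.035 ],
       [-0.012 , -0.1486, -0.9888,  1.1218],
       [ 0.    ,  0.    ,  0.    ,  1.    ]])}
side {'vfov': 50.65631756381027, 'cx': 256.2388942220059, 'cy': 186.98457079553057, 'T': array([[ 0.9998, -0.0125, -0.0173,  0.515 ],
       [ 0.0075, -0.5525,  0.8335, -1.3   ],
       [-0.0199, -0.8334, -0.5523,  0.9364],
       [ 0.    ,  0.    ,  0.    ,  1.    ]])}
wrist {'vfov': 59.57344726711302, 'cx': 254.06088555300553, 'cy': 189.82291076143485, 'T': array([[ 0.4059, -0.8828, -0.2367,  0.2896],
       [-0.9139, -0.3924, -0.1036, -0.4729],
       [-0.0014,  0.2583, -0.9661,  0.3827],
       [ 0.    ,  0.    ,  0.    ,  1.    ]])}
{'time': 0.1, 'joint_positions': array([-1.2571,  0.0879,  1.372 , -0.    ,  1.6836, -0.1031]), 'qvel': array([-0.0008, -0.0008, -0.0031, -0.0008,  0.0013, -0.0002]), 'joint_torque': array([  0.0015, -34.125 , -30.3304,   0.072 ,   0.0304,  -0.0001]), 'tool_pos': array([ 0.2225, -0.5025,  0.2184]), 'ee_rot': array([-3.1396, -0.0002,  0.4168]), 'wrist_force': array([-0.578 ,  0.013 , -0.1715]), 'wrist_torque': array([-0.0246,  0.0099,  0.0084]), 'finger_force': 0.0, 'width': 0.0939017983842604}
```

View pics/t0.png

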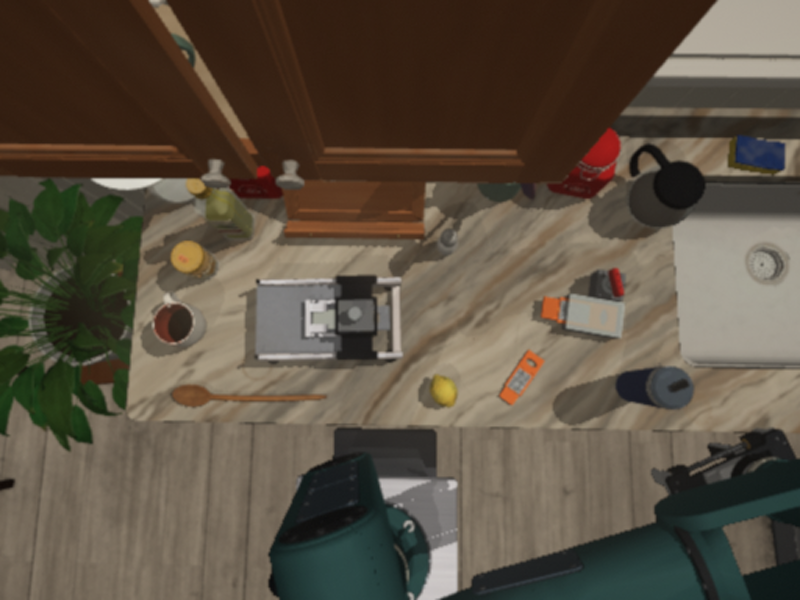

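View pics/s0.png

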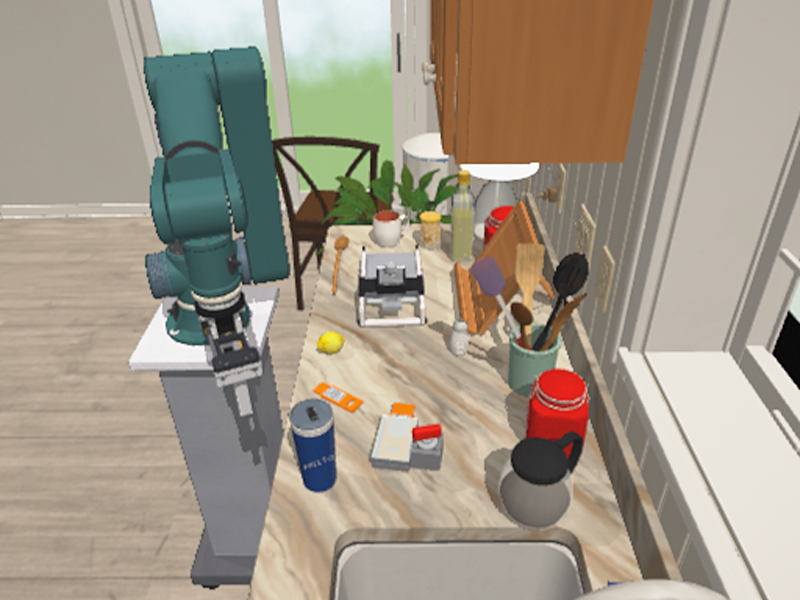

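The top view has the grater at about (330,318), with the carriage over its right (clamping) end. Two things look like the plate: the orange tongue at (553,308), sticking out of the clear sleeve, and the loose orange piece at (520,378). The one in the sleeve fits the description. The thumbscrew is at (612,283), the salt shaker at (447,240), the honey jar at (190,258) and the mug at (177,322). I'll confirm with one enlarged crop.

Run:
```python
from h import *
a=cv2.imread("pics/top0.png");b=cv2.imread("pics/side0.png")
f=lambda i,x,y,s=4,w=100,h=75:cv2.resize(i[y:y+h,x:x+w],(400,300),interpolation=cv2.INTER_CUBIC)
o=np.vstack([np.hstack([f(a,160,168),f(a,315,168)]),np.hstack([f(b,215,150),f(b,205,240)])])
cv2.imwrite("pics/c1.png",o)
```

```text
(no output)
```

View pics/c1.png

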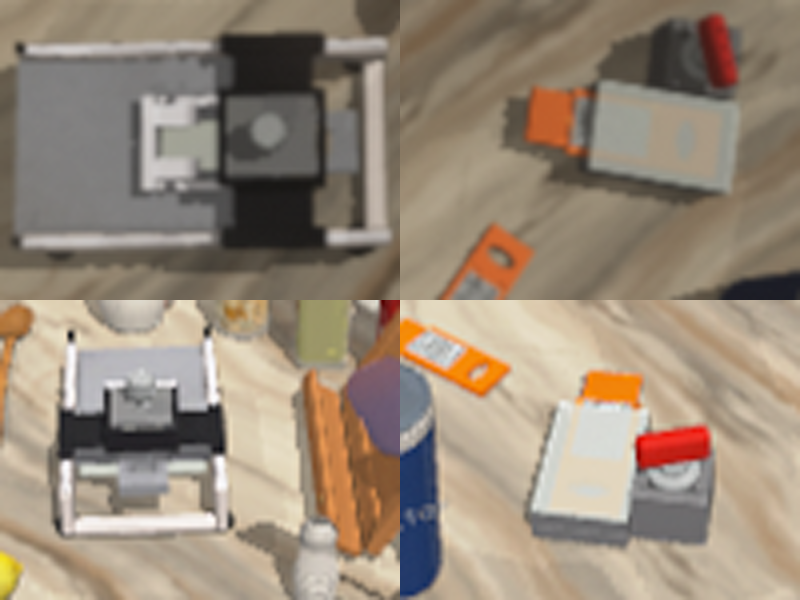

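The crop shows the sleeve plate's tongue at (530-590, 88-150). It is wider than the loose orange piece at (490,265), so it is the larger of the two and the one meant. The red wing runs from (710,18) to (727,85), and the steel knob is at (268,128).

Run:
```python
from h import *
np.set_printoptions(precision=4,suppress=True)
A=lambda u,v,z:atz("top",160+(u-.0)/4-.5+.125,168+v/4-.4,z)
B=lambda u,v,z:atz("top",315+(u-400)/4-.4,168+v/4-.4,z)
print("beams",*[A(u,v,.063) for u,v in((16,48),(388,42),(14,243),(392,240))])
print("knob",A(268,128,.134))
print("sleeve",*[B(u,v,.032) for u,v in((598,82),(740,103),(730,192),(587,168))])
print("tongue",B(530,88,.022),B(526,145,.022))
print("wing",B(710,18,.085),B(727,85,.085))
print("collar",B(690,50,.05))
a=cv2.imread("pics/top0.png")
for n,(u,v) in dict(salt=(447,252),honey=(200,275),mug=(180,340)).items():
    print(n,atz("top",u*.64,v*.64,0))
```

```text
beams [0.5328 0.2458 0.063 ] [ 0.5418 -0.0423  0.063 ] [0.3827 0.2392 0.063 ] [ 0.3897 -0.0474  0.063 ]
knob [0.4651 0.0431 0.134 ]
sleeve [ 0.5204 -0.382   0.032 ] [ 0.5054 -0.4927  0.032 ] [ 0.4353 -0.4816  0.032 ] [ 0.4522 -0.3713  0.032 ]
tongue [ 0.5164 -0.3311  0.022 ] [ 0.4707 -0.3268  0.022 ]
wing [ 0.5623 -0.4509  0.085 ] [ 0.5113 -0.4614  0.085 ]
collar [ 0.5439 -0.4484  0.05  ]
salt [ 0.611 -0.139  0.   ]
honey [0.5541 0.3808 0.    ]
mug [0.4167 0.4129 0.    ]
```

Emit:
carry_out([
  [0,[0,0,0],7.5],
  [0,[0,0,0],7.4],
  [0,[0,0,0],7.4],
  [0,[0,-40,0],0],
  [0,[0,-50,0],0],
  [0,[0,-50,0],0],
  [0,[0,-50,0],0],
  [0,[0,-50,0],0],
])

```text
time: 0.9
tool_pos: [0.2155, -0.2609, 0.2188]
ee_rot: [-3.14, 0.0, 0.027]
wrist_force: [0.5, 0.4, -0.1]
width: 0.0939
finger_force: 0.0
```

Emit:
carry_out([
  [0,[20,-50,0],0],
  [0,[30,-50,0],0],
  [0,[40,-50,0],0],
  [0,[40,-50,0],0],
  [0,[40,-50,0],0],
  [0,[30,-30,0],0],
  [0,[20,-10,0],0],
  [0,[0,0,0],0],
])

```text
time: 1.7
tool_pos: [0.3981, -0.0097, 0.2185]
ee_rot: [-3.141, 0.002, 0.032]
wrist_force: [-0.8, -0.1, 0.5]
width: 0.094
finger_force: 0.0
```

Emit:
carry_out([
  [0,[34,-25,0],0],
  [0,[34,-26,0],0],
  [0,[0,0,45],0],
  [0,[0,0,40],0],
  [150,[0,0,9],0],
  [150,[0,0,0],0],
  [150,[0,0,0],0],
  [150,[0,0,0],0],
])

```text
time: 2.5
tool_pos: [0.4653, 0.0409, 0.1283]
ee_rot: [3.141, -0.005, 0.027]
wrist_force: [0.0, 0.9, -0.3]
width: 0.0654
finger_force: 0.0
```

Emit:
carry_out([
  [150,[0,-10,0],0],
  [150,[0,-25,0],0],
  [150,[0,-25,0],0],
  [150,[0,-25,0],0],
  [150,[0,-25,0],0],
  [150,[0,-20,0],0],
  [150,[0,-10,0],0],
  [150,[0,0,0],0],
])

```text
time: 3.3
tool_pos: [0.4601, 0.1828, 0.1263]
ee_rot: [-3.141, -0.001, 0.03]
wrist_force: [0.4, -0.3, 0.2]
width: 0.039
finger_force: 0.0
```

Emit:
carry_out([
  [150,[0,-8,0],0],
  [150,[0,-8,0],0],
  [150,[0,-4,0],0],
  [150,[0,-3,0],0],
  [150,[0,-2,0],0],
  [150,[0,0,0],0],
])

```text
time: 3.9
tool_pos: [0.4595, 0.2002, 0.1254]
ee_rot: [3.128, 0.001, 0.025]
wrist_force: [0.4, -15.6, 3.8]
width: 0.0387
finger_force: 7.9
```

Emit:
carry_out([
  [150,[0,12,0],0],
  [150,[0,0,-40],0],
  [0,[0,10,-45],0],
  [0,[0,45,-10],0],
  [0,[0,48,0],0],
  [0,[0,48,0],0],
  [0,[0,30,0],0],
  [0,[0,0,0],0],
])

```text
time: 4.7
tool_pos: [0.4646, 0.0105, 0.2203]
ee_rot: [-3.141, -0.0, 0.022]
wrist_force: [0.2, 0.3, -0.1]
width: 0.0833
finger_force: 0.0
```

Run:
```python
from h import *
import pickle
np.set_printoptions(precision=4,suppress=True)
o=robot.get_obs();c=robot.get_calibration("wrist");a=robot.snapshot("wrist")
print(o["tool_pos"],o["ee_rot"],o["time"])
pickle.dump((c,o),open("w1.pkl","wb"));cv2.imwrite("pics/w1.png",a)
cv2.imwrite("pics/w1b.png",cv2.resize(a,(800,600),interpolation=2))
```

```text
[0.4646 0.0105 0.2203] [-3.1414 -0.0003  0.022 ] 4.7
```

View pics/w1b.png

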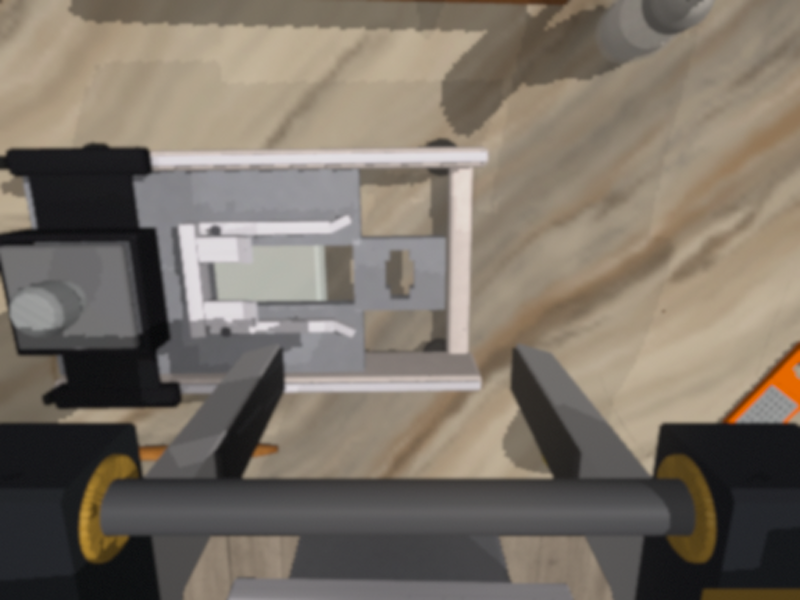

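The wrist view shows the carriage parked at the far left. The keyhole is at about (400,272), the neck's end edge runs (446,237)-(446,309), and the beam ends are at (486,157) and (479,383).

```bash
python3 - <<'E'
from h import *
import pickle
np.set_printoptions(precision=4,suppress=True)
c,o=pickle.load(open("w1.pkl","rb"))
W=lambda u,v,z:atz("wrist",u*.64-.2,v*.64-.2,z,c)
print("hole",W(400.5,272.5,.05),"notches",W(403,248,.05),W(400,298,.05),"L/R",W(391,272,.05),W(411,272,.05))
print("neck",W(446,237,.05),W(445,309,.05))
print("beam",W(486,150,.063),W(479,389,.063),W(153,153,.063),W(180,385,.063))
print("knob",W(33,308,.134))
print("guides",W(335,216,.059),W(205,222,.059))
a=cv2.imread("pics/top0.png")
print("decoy",*[atz("top",u*.64,v*.64,0) for u,v in((500,400),(517,405),(543,355),(530,350))])
print("lemon",atz("top",443*.64,392*.64,.0))
print("tumbler",atz("top",668*.64,385*.64,.15))
E
python3 - <<'E'
from h import *
E
```

```text
hole [0.4652 0.0078 0.05  ] notches [0.4813 0.0066 0.05  ] [0.4479 0.0077 0.05  ] L/R [0.4654 0.014  0.05  ] [0.4657 0.0009 0.05  ]
neck [ 0.4891 -0.0208  0.05  ] [ 0.441  -0.0224  0.05  ]
beam [ 0.5431 -0.0408  0.063 ] [ 0.3899 -0.0463  0.063 ] [0.5369 0.1561 0.063 ] [0.3882 0.1526 0.063 ]
knob [0.4612 0.1911 0.134 ]
guides [0.5018 0.0492 0.059 ] [0.4963 0.1297 0.059 ]
decoy [ 0.3061 -0.2464  0.    ] [ 0.2968 -0.2806  0.    ] [ 0.3982 -0.3354  0.    ] [ 0.4079 -0.3091  0.    ]
lemon [ 0.3201 -0.1312  0.    ]
tumbler [ 0.3428 -0.5123  0.15  ]
```

Emit:
carry_out([
  [0,[0,0,0],-8.04],
  [0,[0,0,0],-8.04],
  [0,[0,0,0],-8.04],
  [0,[0,0,0],-8.04],
  [0,[0,0,0],-8.04],
  [0,[0,0,0],-8.04],
  [0,[0,0,0],-8.04],
  [0,[0,0,0],-8.04],
])

```text
time: 5.55
tool_pos: [0.4645, 0.0153, 0.2202]
ee_rot: [-3.141, -0.002, 1.158]
wrist_force: [-0.8, -0.0, -0.5]
width: 0.0942
finger_force: 0.0
```

Emit:
carry_out([
  [0,[0,0,0],-8.04],
  [0,[0,0,0],-8.04],
  [0,[-40,10,0],0],
  [0,[-48,10,0],0],
  [0,[-48,10,0],0],
  [0,[-48,10,0],0],
  [0,[-48,10,0],0],
  [0,[-48,10,0],0],
])

```text
time: 6.35
tool_pos: [0.4858, -0.2724, 0.2203]
ee_rot: [3.14, -0.002, 1.433]
wrist_force: [0.9, 0.4, 0.9]
width: 0.0938
finger_force: 0.0
```

Emit:
carry_out([
  [0,[-45,10,0],0],
  [0,[-44,8,0],0],
  [0,[-40,0,0],0],
  [0,[0,0,0],0],
  [0,[0,0,0],0],
])

```text
time: 6.85
tool_pos: [0.4855, -0.4017, 0.2195]
ee_rot: [-3.141, -0.002, 1.431]
wrist_force: [-0.2, 0.5, 0.4]
width: 0.0945
finger_force: 0.0
```

Run:
```python
from h import *
import pickle
np.set_printoptions(precision=4,suppress=True)
o=robot.get_obs();c=robot.get_calibration("wrist");a=robot.snapshot("wrist")
print(o["tool_pos"],o["ee_rot"],o["time"])
pickle.dump((c,o),open("w2.pkl","wb"));cv2.imwrite("pics/w2.png",a)
cv2.imwrite("pics/w2b.png",cv2.resize(a,(800,600),interpolation=2))
```

```text
[ 0.4855 -0.4017  0.2195] [-3.1413 -0.0023  1.4312] 6.85
```

View pics/w2b.png

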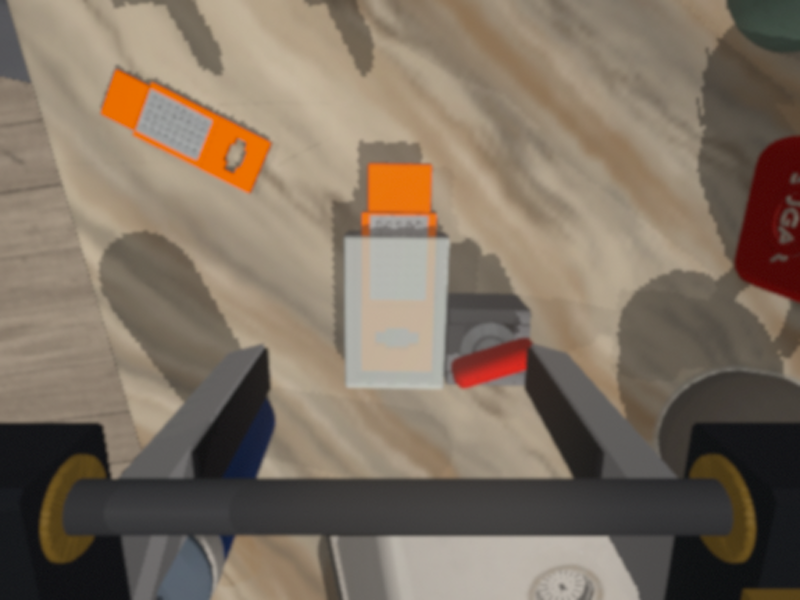

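The wrist view shows the tongue tip at (369-431,164), the sleeve mouth edge at (346-448,236), and the thumbscrew wing running from about (456,376) to (530,350). The loose decoy is well clear at (185,130).

Run:
```python
from h import *
import pickle
np.set_printoptions(precision=4,suppress=True)
c,o=pickle.load(open("w2.pkl","rb"))
W=lambda u,v,z:atz("wrist",u*.64-.2,v*.64-.2,z,c)
a,b,s1,s2=W(368,164,.022),W(432,164,.022),W(362,213,.022),W(437,213,.022)
print("tip",a,b,np.linalg.norm(a-b),(a+b)/2,"shoulder",s1,s2,np.linalg.norm(s1-s2))
m1,m2,r1,r2=W(346,237,.032),W(448,237,.032),W(346,387,.032),W(446,387,.032)
d=(m1+m2-r1-r2)/2; print("sleeve",(m1+m2)/2,(r1+r2)/2,d,np.degrees(np.arctan2(d[1],d[0])))
org=(m1+m2)/2-.052*d/np.linalg.norm(d);print("org",org)
x=d/np.linalg.norm(d);y=np.array([-x[1],x[0],0]);print("pocket",org-.022*x-.064*y)
w1,w2=W(455,375,.085),W(531,349,.085);w=w2-w1
print("wing",w1,w2,np.linalg.norm(w),(w1+w2)/2,np.degrees(np.arctan2(w[1],w[0])))
t=(a+b)/2-.017*x;psi=np.arctan2(x[1],x[0]);dw=t-o["tool_pos"];ps=o["ee_rot"][2]
print("go",t,psi,"dtool",dw[0]*np.cos(ps)+dw[1]*np.sin(ps),dw[0]*np.sin(ps)-dw[1]*np.cos(ps))
```

```text
tip [ 0.4743 -0.3296  0.022 ] [ 0.5168 -0.3355  0.022 ] 0.0428494031580935 [ 0.4956 -0.3325  0.022 ] shoulder [ 0.4653 -0.3612  0.022 ] [ 0.5162 -0.3683  0.022 ] 0.05140970419526999
sleeve [ 0.487  -0.3794  0.032 ] [ 0.4711 -0.4879  0.032 ] [0.0159 0.1085 0.    ] 81.67379139431834
org [ 0.4795 -0.4309  0.032 ]
pocket [ 0.5396 -0.4619  0.032 ]
wing [ 0.5116 -0.461   0.085 ] [ 0.5591 -0.4504  0.085 ] 0.04865014837658146 [ 0.5354 -0.4557  0.085 ] 12.49319847876265
go [ 0.4931 -0.3493  0.022 ] 1.4254765724178655 dtool 0.052896038748400494 0.00024300745749361585
```

Emit:
carry_out([
  [0,[20,0,30],0.3],
  [0,[33,0,30],0],
  [0,[0,0,48],0],
  [0,[0,0,45],0],
  [0,[0,0,30],0],
  [0,[0,0,14],0],
  [0,[0,0,5],0],
  [0,[0,0,0],0],
])

```text
time: 7.7
tool_pos: [0.4932, -0.3497, 0.0195]
ee_rot: [3.14, 0.001, 1.427]
wrist_force: [-0.5, 0.2, 0.3]
width: 0.094
finger_force: 0.0
```

Emit:
carry_out([
  [255,[0,0,0],0],
  [255,[0,0,0],0],
  [255,[0,0,0],0],
  [255,[0,0,0],0],
  [255,[0,0,0],0],
  [255,[0,0,0],0],
  [255,[0,0,0],0],
])

```text
time: 8.4
tool_pos: [0.4922, -0.3501, 0.0185]
ee_rot: [3.142, -0.0, 1.426]
wrist_force: [-0.1, 0.2, -1.0]
width: 0.0437
finger_force: 30.0
```

Emit:
carry_out([
  [200,[0,0,0],0],
  [200,[0,0,0],0],
  [200,[0,0,-8],0],
  [200,[0,0,0],0],
  [255,[0,0,0],0],
  [255,[0,0,0],0],
  [255,[0,0,0],0],
  [255,[0,0,0],0],
])

```text
time: 9.2
tool_pos: [0.4914, -0.3493, 0.0256]
ee_rot: [-3.139, -0.001, 1.426]
wrist_force: [-3.5, 2.7, -5.9]
width: 0.0436
finger_force: 30.0
```

Emit:
carry_out([
  [255,[10,0,0],0],
  [255,[25,0,0],0],
  [255,[25,0,0],0],
  [255,[25,0,0],0],
  [255,[25,0,0],0],
  [255,[15,0,0],0],
  [255,[0,0,0],0],
])

```text
time: 9.9
tool_pos: [0.5119, -0.2254, 0.0279]
ee_rot: [3.138, 0.001, 1.428]
wrist_force: [-0.3, 0.3, -0.6]
width: 0.0434
finger_force: 30.0
```

Emit:
carry_out([
  [255,[8,0,0],0],
  [255,[0,0,5],0],
  [255,[0,0,5],0],
  [255,[0,0,2],0],
  [255,[0,0,0],0],
  [0,[0,0,0],0],
  [0,[0,0,0],0],
  [0,[0,0,0],0],
])

```text
time: 10.7
tool_pos: [0.5116, -0.2187, 0.0144]
ee_rot: [3.141, 0.0, 1.425]
wrist_force: [0.2, -0.2, 0.1]
width: 0.0643
finger_force: 0.0
```

Emit:
carry_out([
  [0,[0,0,0],0],
  [0,[0,0,-40],0],
  [0,[-20,0,-40],0],
  [0,[-45,0,-20],0],
  [0,[-45,0,0],0],
  [0,[-46,0,0],0],
  [0,[0,0,0],0],
  [0,[0,0,0],0],
])

```text
time: 11.5
tool_pos: [0.4885, -0.3735, 0.114]
ee_rot: [-3.141, -0.001, 1.424]
wrist_force: [-0.2, -0.4, -0.8]
width: 0.094
finger_force: 0.0
```

Run:
```python
from h import *
import pickle
np.set_printoptions(precision=4,suppress=True)
o=robot.get_obs();c=robot.get_calibration("wrist");a=robot.snapshot("wrist")
print(o["tool_pos"],o["ee_rot"],o["time"])
pickle.dump((c,o),open("w3.pkl","wb"));cv2.imwrite("pics/w3.png",a)
cv2.imwrite("pics/w3b.png",cv2.resize(a,(800,600),interpolation=2))
```

```text
[ 0.4885 -0.3735  0.114 ] [-3.1411 -0.0009  1.4235] 11.5
```

View pics/w3b.png

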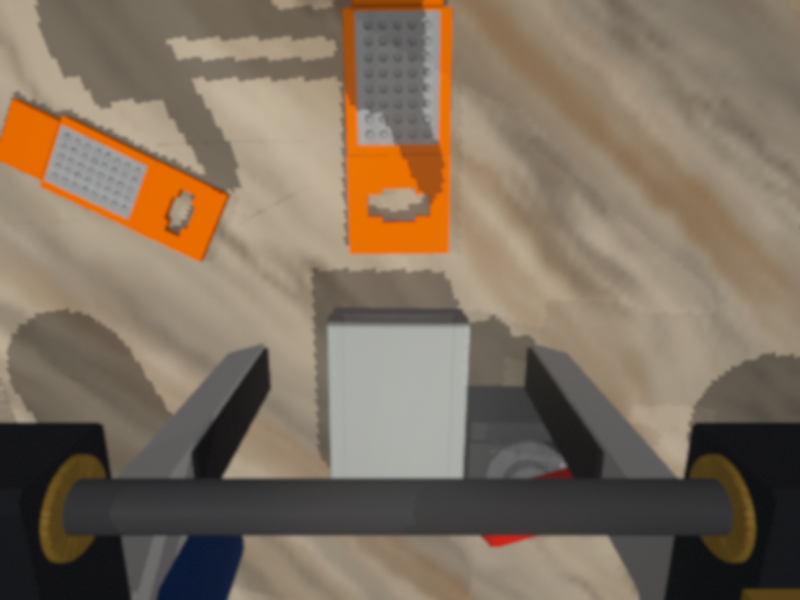

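The plate lies flat and free: ear end (350-449,252), keyhole at (398,203), body shoulders at (344,8) and (452,8).

Run:
```python
from h import *
import pickle
np.set_printoptions(precision=4,suppress=True)
c,o=pickle.load(open("w3.pkl","rb"))
W=lambda u,v,z:atz("wrist",u*.64-.2,v*.64-.2,z,c)
e=[W(349.5,252,.008),W(449,252,.008),W(344,9,.008),W(452,8,.008)]
E_=(e[0]+e[1])/2;S=(e[2]+e[3])/2;x=S-E_
print(np.linalg.norm(e[0]-e[1]),np.linalg.norm(e[2]-e[3]),np.linalg.norm(x),"psi",np.arctan2(x[1],x[0]),E_)
print("hole",W(399,203,.008))
x/=np.linalg.norm(x);t=E_+.013*x;dw=t-o["tool_pos"];ps=o["ee_rot"][2]
print("go",t,"dtool",dw[0]*np.cos(ps)+dw[1]*np.sin(ps),dw[0]*np.sin(ps)-dw[1]*np.cos(ps))
```

```text
0.051931981785350335 0.05027342409221211 0.11469304042792688 psi 1.4307277887176193 [ 0.4919 -0.3475  0.008 ]
hole [ 0.4954 -0.3225  0.008 ]
go [ 0.4937 -0.3346  0.008 ] dtool 0.039222979098393396 -0.00048403370593471263
```

Emit:
carry_out([
  [0,[39,-0.5,0],-0.4],
  [0,[0,0,40],0],
  [0,[0,0,35],0],
  [0,[0,0,17],0],
  [0,[0,0,6.5],0],
  [0,[0,0,0],0],
  [255,[0,0,0],0],
  [255,[0,0,0],0],
])

```text
time: 12.35
tool_pos: [0.4949, -0.334, 0.017]
ee_rot: [3.14, 0.001, 1.434]
wrist_force: [0.2, 0.7, -0.2]
width: 0.0813
finger_force: 0.0
```

Emit:
carry_out([
  [255,[0,0,0],0],
  [255,[0,0,0],0],
  [255,[0,0,0],0],
  [255,[0,0,0],0],
  [255,[0,0,0],0],
])

```text
time: 12.85
tool_pos: [0.4942, -0.3343, 0.0161]
ee_rot: [3.141, 0.0, 1.432]
wrist_force: [-0.1, 1.4, 0.9]
width: 0.0515
finger_force: 30.0
```

Emit:
carry_out([
  [255,[0,0,-30],0],
  [255,[0,0,-40],0],
  [255,[0,0,-24],-4.8],
  [255,[0,0,0],-4.8],
  [255,[35,-5,0],0],
  [255,[45,-5,0],0],
  [255,[45,-5,0],0],
  [255,[45,-4,0],0],
])

```text
time: 13.65
tool_pos: [0.4693, -0.1633, 0.1096]
ee_rot: [-3.141, -0.0, 1.599]
wrist_force: [0.6, 1.0, -1.2]
width: 0.0514
finger_force: 30.0
```

Emit:
carry_out([
  [255,[35,0,0],0],
  [255,[15,0,0],0],
  [255,[0,0,0],0],
  [255,[0,0,0],0],
])

```text
time: 14.05
tool_pos: [0.4689, -0.1157, 0.11]
ee_rot: [3.141, 0.001, 1.6]
wrist_force: [0.2, 0.5, -1.5]
width: 0.0518
finger_force: 30.0
```

Run:
```python
from h import *
import pickle
np.set_printoptions(precision=4,suppress=True)
o=robot.get_obs();c=robot.get_calibration("wrist");a=robot.snapshot("wrist");s=robot.snapshot("side")
print(o["tool_pos"],o["ee_rot"],o["time"],o["width"])
pickle.dump((c,o),open("w4.pkl","wb"));cv2.imwrite("pics/w4.png",a);cv2.imwrite("pics/s4.png",s)
print(px("side",[.468,-.1,.09]))
q=cv2.resize(s[130:280,200:320],(480,600),interpolation=2)
cv2.imwrite("pics/w4b.png",np.hstack([cv2.resize(a,(320,240),interpolation=3),np.zeros((240,0,3),np.uint8)]) if 0 else cv2.resize(a,(800,600),interpolation=2))
```

```text
[ 0.4689 -0.1157  0.11  ] [3.1414 0.0013 1.6003] 14.05 0.05183168618181635
[250.3878 198.849 ]
```

View pics/w4b.png

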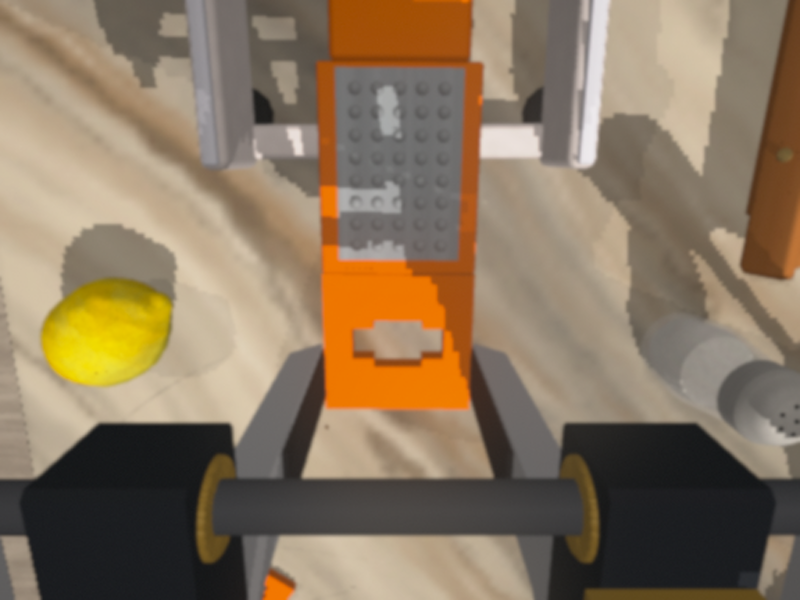

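The view shows the plate held by its ear, lined up between the beams, with its shoulders at (318,62) and (482,62) and ear end at (327-469,408). I'll check its pitch and lateral line.

Run:
```python
from h import *
import pickle
np.set_printoptions(precision=4,suppress=True)
c,o=pickle.load(open("w4.pkl","rb"))
W=lambda u,v,z:atz("wrist",u*.64-.2,v*.64-.2,z,c)
for z in(.102,.098,.094,.106):
    e=[W(326.5,408,z),W(469,408,z),W(317,62,z),W(482.5,62,z)]
    print(z,np.linalg.norm(e[0]-e[1]),np.linalg.norm(e[2]-e[3]),np.linalg.norm((e[0]+e[1]-e[2]-e[3])/2),(e[0]+e[1])/2,(e[2]+e[3])/2)
b=[W(207,163,.063),W(248,163,.063),W(544,163,.063),W(592,163,.063)];print("beams",b)
```

```text
0.102 0.051430421711865855 0.05025229086686658 0.11539632662641923 [ 0.468  -0.1289  0.102 ] [ 0.465  -0.0135  0.102 ]
0.098 0.052624972751073446 0.05141947799618628 0.1180765846780563 [ 0.468  -0.1309  0.098 ] [ 0.465  -0.0129  0.098 ]
0.094 0.05381952379028098 0.05258666512550598 0.12075684272969343 [ 0.4681 -0.133   0.094 ] [ 0.465  -0.0123  0.094 ]
0.106 0.05023587067265832 0.049085103737546876 0.11271606857478204 [ 0.4679 -0.1268  0.106 ] [ 0.465  -0.0142  0.106 ]
beams [array([ 0.3909, -0.046 ,  0.063 ]), array([ 0.407 , -0.0455,  0.063 ]), array([ 0.5225, -0.042 ,  0.063 ]), array([ 0.5412, -0.0414,  0.063 ])]
```

Emit:
carry_out([
  [255,[0,0.5,20],0],
  [255,[0,0,15],0],
  [255,[0,0,7],0],
  [255,[0,0,0],0],
  [255,[8,0,0],0],
  [255,[12,0,0],0],
  [255,[12,0,0],0],
  [255,[0,0,0],0],
])

```text
time: 14.95
tool_pos: [0.4683, -0.081, 0.0685]
ee_rot: [3.141, -0.0, 1.603]
wrist_force: [-0.0, 0.5, -1.0]
width: 0.0514
finger_force: 30.0
```

Emit:
carry_out([
  [255,[10,0,0],0],
  [255,[10,0,0],0],
  [255,[10,0,0],0],
  [255,[0,0,0],0],
])

```text
time: 15.35
tool_pos: [0.4672, -0.0515, 0.0679]
ee_rot: [-3.142, -0.0, 1.602]
wrist_force: [-0.2, -0.2, -1.6]
width: 0.0514
finger_force: 30.0
```

Emit:
carry_out([
  [255,[5,0,1],0],
  [255,[8,0,0],0],
  [255,[8,0,0],0],
  [255,[8,0,0],0],
  [255,[8,0,0],0],
  [255,[5,0,0],0],
  [255,[0,0,0],0],
])

```text
time: 16.05
tool_pos: [0.466, -0.0101, 0.067]
ee_rot: [-3.142, -0.0, 1.601]
wrist_force: [-0.4, 0.4, -1.0]
width: 0.0518
finger_force: 30.0
```

Emit:
carry_out([
  [255,[3,0,0],0],
  [255,[2,0,0],0],
  [255,[2,0,0],0],
  [255,[2,0,0],0],
  [255,[0,0,0],0],
])

```text
time: 16.55
tool_pos: [0.4659, -0.0024, 0.0671]
ee_rot: [3.141, 0.002, 1.6]
wrist_force: [0.3, -1.5, -1.9]
width: 0.0516
finger_force: 30.0
```

Emit:
carry_out([
  [255,[2,0,0],0],
  [255,[2,0,0],0],
  [255,[0,0,0],0],
])

```text
time: 16.85
tool_pos: [0.4663, -0.002, 0.0675]
ee_rot: [3.141, 0.01, 1.6]
wrist_force: [0.6, -12.2, -0.4]
width: 0.0514
finger_force: 30.0
```

Emit:
carry_out([
  [255,[0,0,1],0],
  [255,[0,0,0],0],
  [0,[0,0,0],0],
  [0,[0,0,0],0],
  [0,[0,0,0],0],
  [0,[0,0,0],0],
  [0,[0,0,-45],0],
  [0,[0,0,-45],0],
])

```text
time: 17.65
tool_pos: [0.4641, 0.0027, 0.1551]
ee_rot: [-3.137, -0.001, 1.601]
wrist_force: [0.8, -0.3, -0.1]
width: 0.0931
finger_force: 0.0
```

Emit:
carry_out([
  [0,[0,0,0],0],
  [0,[0,0,0],0],
])

```text
time: 17.85
tool_pos: [0.4666, 0.0024, 0.1574]
ee_rot: [3.138, 0.0, 1.601]
wrist_force: [-0.7, -0.2, -0.2]
width: 0.0939
finger_force: 0.0
```

Run:
```python
from h import *
import pickle
np.set_printoptions(precision=4,suppress=True)
o=robot.get_obs();c=robot.get_calibration("wrist");a=robot.snapshot("wrist")
print(o["tool_pos"],o["ee_rot"],o["time"],o["width"])
pickle.dump((c,o),open("w5.pkl","wb"));cv2.imwrite("pics/w5.png",a)
cv2.imwrite("pics/w5b.png",cv2.resize(a,(800,600),interpolation=2))
```

```text
[0.4666 0.0024 0.1574] [3.1382 0.0002 1.6006] 17.85 0.09393845025670795
```

View pics/w5b.png

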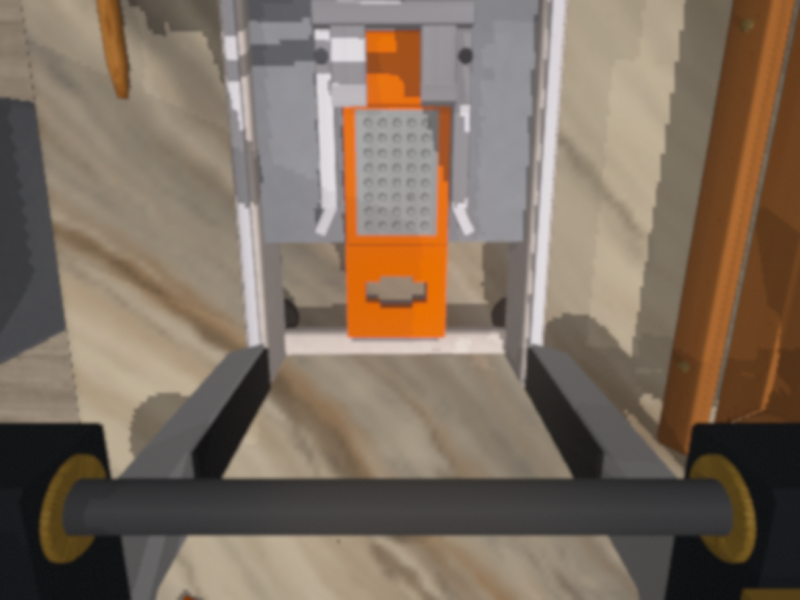

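The plate is home under the claws with its tongue at the stop wall at (393,28), and you can see straight through the keyhole at (396,291).

Run:
```python
from h import *
import pickle
np.set_printoptions(precision=4,suppress=True)
c,o=pickle.load(open("w5.pkl","rb"))
W=lambda u,v,z:atz("wrist",u*.64-.2,v*.64-.2,z,c)
print("notch",W(366,291,.058),W(428,291,.058),"sq",W(396,276.5,.058),W(396,306,.058))
e=[W(348.5,338,.058),W(446,338,.058),W(344,107,.058),W(450,107,.058)]
print((e[0]+e[1])/2,(e[2]+e[3])/2,np.linalg.norm(e[0]-e[1]))
print("corner top-left img of hole px check", px("wrist",[.465,.008,.058],c)/.64)
```

```text
notch [0.449  0.0089 0.058 ] [0.4811 0.0098 0.058 ] sq [0.4643 0.0171 0.058 ] [0.4648 0.0013 0.058 ]
[ 0.466  -0.0164  0.058 ] [0.4623 0.0995 0.058 ] 0.05187372484726144
corner top-left img of hole px check [396.5267 293.2266]
```

Emit:
carry_out([
  [0,[0,0,-40],7.94],
  [0,[0,0,-20],7.94],
  [0,[0,0,0],7.94],
  [0,[0,0,0],7.94],
  [0,[0,0,0],7.94],
  [0,[0,0,0],7.94],
  [0,[0,0,0],7.94],
  [0,[0,0,0],7.94],
])

```text
time: 18.7
tool_pos: [0.4646, 0.0024, 0.2134]
ee_rot: [-3.139, 0.004, 0.486]
wrist_force: [-0.1, -0.8, -0.4]
width: 0.094
finger_force: 0.0
```

Emit:
carry_out([
  [0,[0,0,0],7.94],
  [0,[0,0,0],7.94],
  [0,[-4,48,0],0],
  [0,[-4,48,0],0],
  [0,[-4,48,0],0],
  [0,[-4,48,0],0],
  [0,[-4,48,0],0],
  [0,[-4,48,0],0],
])

```text
time: 19.5
tool_pos: [0.5027, -0.2856, 0.2132]
ee_rot: [-3.138, 0.003, 0.214]
wrist_force: [1.6, -1.0, -0.2]
width: 0.0941
finger_force: 0.0
```

Emit:
carry_out([
  [0,[-4,48,0],0],
  [0,[-1,48,0],0],
  [0,[0,45,0],0],
  [0,[0,30,0],0],
  [0,[0,0,0],0],
  [0,[0,0,0],0],
])

```text
time: 20.1
tool_pos: [0.5344, -0.452, 0.2127]
ee_rot: [-3.137, 0.003, 0.214]
wrist_force: [-1.9, 1.0, -0.5]
width: 0.0941
finger_force: 0.0
```

Run:
```python
from h import *
import pickle
np.set_printoptions(precision=4,suppress=True)
o=robot.get_obs();c=robot.get_calibration("wrist");a=robot.snapshot("wrist")
print(o["tool_pos"],o["ee_rot"],o["time"],o["width"])
pickle.dump((c,o),open("w6.pkl","wb"));cv2.imwrite("pics/w6.png",a)
p=px("wrist",[.537,-.457,.07],c);print(p)
x0=int(np.clip(p[0]-80,0,352));y0=int(np.clip(p[1]-60,0,264));print(x0,y0)
cv2.imwrite("pics/w6b.png",cv2.resize(a[y0:y0+120,x0:x0+160],(800,600),interpolation=2))
```

```text
[ 0.5344 -0.452   0.2127] [-3.1366  0.0025  0.2137] 20.1 0.09406209266790379
[260.1739 178.904 ]
180 118
```

View pics/w6b.png

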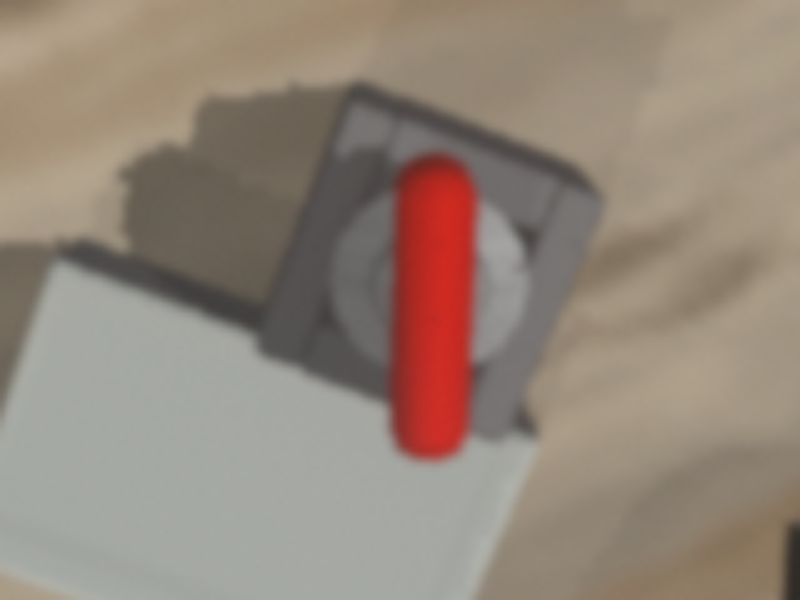

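The enlarged view shows the thumbscrew upright in its pocket: collar centred at about (429,278), wing from (437,155) to (430,460), almost upright in the picture.

Run:
```python
from h import *
import pickle
np.set_printoptions(precision=4,suppress=True)
c,o=pickle.load(open("w6.pkl","rb"))
W=lambda u,v,z:atz("wrist",180+u/5-.4,118+v/5-.4,z,c)
for z in(.076,.08,.085):
    a,b=W(437,155,z),W(430,460,z);w=a-b
    print(z,np.linalg.norm(w),(a+b)/2,np.degrees(np.arctan2(w[1],w[0])))
print("wing thick",np.linalg.norm(W(395,300,.08)-W(474,300,.08)))
for z in(.046,.05,.055):print("collar",W(429,278,z),np.linalg.norm(W(330,278,z)-W(528,278,z)))
print("block",[W(u,v,.046) for u,v in((355,85),(600,200),(262,350),(500,440))])
```

```text
0.076 0.057721061997219186 [ 0.5387 -0.4623  0.076 ] 11.574311497349731
0.08 0.05695342292497452 [ 0.5396 -0.462   0.08  ] 11.574311497349754
0.085 0.05599387408466878 [ 0.5407 -0.4616  0.085 ] 11.574311497349735
wing thick 0.014334679098171864
collar [ 0.5384 -0.4624  0.046 ] 0.039904655716151205
collar [ 0.5393 -0.4621  0.05  ] 0.03942209165359255
collar [ 0.5403 -0.4617  0.055 ] 0.038818886575394215
block [array([ 0.573 , -0.4397,  0.046 ]), array([ 0.5612, -0.4921,  0.046 ]), array([ 0.5165, -0.4325,  0.046 ]), array([ 0.5082, -0.4843,  0.046 ])]
```

Emit:
carry_out([
  [0,[3,11,20],0.7],
  [0,[0,0,40],0],
  [0,[0,0,40],0],
  [0,[0,0,25],0],
  [0,[0,0,11],0],
  [0,[0,0,0],0],
  [0,[0,0,0],0],
])

```text
time: 20.85
tool_pos: [0.5411, -0.4628, 0.0815]
ee_rot: [3.139, -0.001, 0.203]
wrist_force: [0.9, -0.7, 0.7]
width: 0.0937
finger_force: 0.0
```

Emit:
carry_out([
  [0,[-1.5,0,5],0],
  [0,[0,0,0],0],
  [0,[0,0,0],0],
])

```text
time: 21.15
tool_pos: [0.5391, -0.4633, 0.0761]
ee_rot: [3.14, -0.001, 0.202]
wrist_force: [0.1, -0.2, -0.3]
width: 0.0938
finger_force: 0.0
```

Emit:
carry_out([
  [255,[0,0,0],0],
  [255,[0,0,0],0],
  [255,[0,0,0],0],
  [255,[0,0,0],0],
  [255,[0,0,0],0],
  [255,[0,0,0],0],
  [255,[0,0,0],0],
  [255,[0,0,0],0],
])

```text
time: 21.95
tool_pos: [0.5388, -0.4629, 0.075]
ee_rot: [3.142, -0.0, 0.202]
wrist_force: [0.1, -0.0, -0.4]
width: 0.0338
finger_force: 0.0
```

Emit:
carry_out([
  [255,[0,0,0],0],
  [255,[0,0,0],0],
  [255,[0,0,0],0],
])

```text
time: 22.25
tool_pos: [0.5388, -0.4629, 0.075]
ee_rot: [-3.141, 0.0, 0.202]
wrist_force: [-0.8, 0.5, -0.6]
width: 0.0149
finger_force: 30.0
```

Emit:
carry_out([
  [255,[0,0,-15],0],
  [255,[0,0,-40],0],
  [255,[0,0,-40],0],
  [255,[0,0,-5],4.9],
  [255,[0,0,0],4.95],
  [255,[-6,-30,0],0],
  [255,[-6,-47,0],0],
  [255,[-6,-47,0],0],
])

```text
time: 23.05
tool_pos: [0.5166, -0.3387, 0.1756]
ee_rot: [3.141, -0.001, 0.029]
wrist_force: [0.7, -0.2, -0.6]
width: 0.0148
finger_force: 30.0
```

Emit:
carry_out([
  [255,[-6,-48,0],0],
  [255,[-6,-48,0],0],
  [255,[-6,-48,0],0],
  [255,[-6,-48,0],0],
  [255,[-6,-48,0],0],
  [255,[-6,-48,0],0],
  [255,[-4,-40,0],0],
  [255,[-2,-20,0],0],
])

```text
time: 23.85
tool_pos: [0.4639, 0.01, 0.1765]
ee_rot: [-3.141, -0.002, 0.033]
wrist_force: [0.2, -0.8, -1.6]
width: 0.0149
finger_force: 30.0
```

Emit:
carry_out([
  [255,[0,0,0],0],
  [255,[0,0,0],0],
])

```text
time: 24.05
tool_pos: [0.4648, 0.0069, 0.1759]
ee_rot: [3.14, -0.002, 0.031]
wrist_force: [-0.3, 0.2, 0.1]
width: 0.0148
finger_force: 30.0
```

Emit:
carry_out([
  [255,[0,-2,20],0],
  [255,[0,0,25],0],
  [255,[0,0,8],0],
  [255,[0,0,0],0],
  [255,[0,0,0],0],
])

```text
time: 24.55
tool_pos: [0.4652, 0.0083, 0.1229]
ee_rot: [3.141, -0.001, 0.029]
wrist_force: [-0.2, 0.8, -1.1]
width: 0.0149
finger_force: 30.0
```

Emit:
carry_out([
  [255,[-0.5,-0.5,4],0],
  [255,[0,0,4],0],
  [255,[0,0,4],0],
  [255,[0,0,0],0],
])

```text
time: 24.95
tool_pos: [0.4635, 0.0096, 0.1093]
ee_rot: [-3.142, 0.001, 0.03]
wrist_force: [-0.1, 0.5, -1.0]
width: 0.0149
finger_force: 30.0
```

Emit:
carry_out([
  [255,[0.5,0,4],0],
  [255,[0,0,4],0],
  [255,[0,0,4],0],
  [255,[0,0,4],0],
  [255,[0,0,0],0],
])

```text
time: 25.45
tool_pos: [0.4639, 0.0096, 0.0931]
ee_rot: [-3.141, 0.002, 0.03]
wrist_force: [0.2, -0.2, -1.9]
width: 0.0149
finger_force: 30.0
```

Emit:
carry_out([
  [255,[0,0,3],0],
  [255,[0,0,2],0],
  [255,[0,0,1.5],0],
  [255,[0,0,0],0],
  [255,[0,0,0],0],
])

```text
time: 25.95
tool_pos: [0.4645, 0.0095, 0.0875]
ee_rot: [3.141, -0.0, 0.03]
wrist_force: [0.3, 0.2, -1.1]
width: 0.0151
finger_force: 30.0
```

Emit:
carry_out([
  [255,[0,0,1],0],
  [255,[0,0,1],0],
  [255,[0,0,0],0],
  [255,[0,0,0],0],
])

```text
time: 26.35
tool_pos: [0.4648, 0.0095, 0.0869]
ee_rot: [3.141, -0.001, 0.03]
wrist_force: [-2.3, 1.0, 5.3]
width: 0.0149
finger_force: 30.0
```

Emit:
carry_out([
  [255,[0,0,-1],-4],
  [255,[0,0,0],-8.2],
  [255,[0,0,0],-8.2],
  [255,[0,0,0],-8.2],
  [255,[0,0,0],-8.2],
  [255,[0,0,0],-8.2],
  [255,[0,0,0],-8.2],
  [255,[0,0,0],-8.2],
])

```text
time: 27.15
tool_pos: [0.4648, 0.0097, 0.0869]
ee_rot: [3.141, -0.001, 1.108]
wrist_force: [-1.1, 0.5, 0.6]
width: 0.0151
finger_force: 30.0
```

Emit:
carry_out([
  [255,[0,0,0],-8.2],
  [255,[0,0,0],-8.2],
  [255,[0,0,0],-8.2],
  [255,[0,0,0],-4],
  [255,[0,0,0],0],
  [255,[0,0,0],0],
])

```text
time: 27.75
tool_pos: [0.4649, 0.0096, 0.0869]
ee_rot: [3.141, 0.0, 1.599]
wrist_force: [0.4, 0.7, 0.8]
width: 0.015
finger_force: 30.0
```

Emit:
carry_out([
  [150,[0,0,0],0],
  [150,[0,0,0],0],
  [150,[0,0,0],0],
  [150,[0,0,0],0],
  [150,[0,0,-15],0],
  [150,[0,0,-40],0],
  [150,[0,0,-45],0],
  [150,[0,0,-10],0],
])

```text
time: 28.55
tool_pos: [0.4671, 0.0093, 0.2024]
ee_rot: [3.131, 0.001, 1.601]
wrist_force: [-0.2, 0.7, 0.2]
width: 0.0388
finger_force: 0.0
```

Emit:
carry_out([
  [150,[-40,0,0],0],
  [150,[-40,0,0],0],
  [150,[0,0,0],0],
  [150,[0,0,0],0],
])

```text
time: 28.95
tool_pos: [0.4665, -0.0708, 0.1956]
ee_rot: [-3.14, -0.001, 1.599]
wrist_force: [0.4, 0.7, -0.1]
width: 0.0386
finger_force: 0.0
```

Run:
```python
from h import *
o=robot.get_obs();print(o["tool_pos"],o["time"])
a=robot.snapshot("wrist");s=robot.snapshot("side");t=robot.snapshot("top")
cv2.imwrite("pics/w7.png",a)
A=cv2.resize(a,(400,300),interpolation=3)
def f(i,x,y,w=120,h=90): return cv2.resize(i[y:y+h,x:x+w],(400,300),interpolation=2)
cv2.imwrite("pics/fin.png",np.vstack([np.hstack([A,f(a,180,30,160,120)]),np.hstack([f(s,205,130),cv2.resize(t,(400,300),interpolation=3)])]))
```

```text
[ 0.46652838 -0.07077661  0.19561905] 28.95
```

View pics/fin.png

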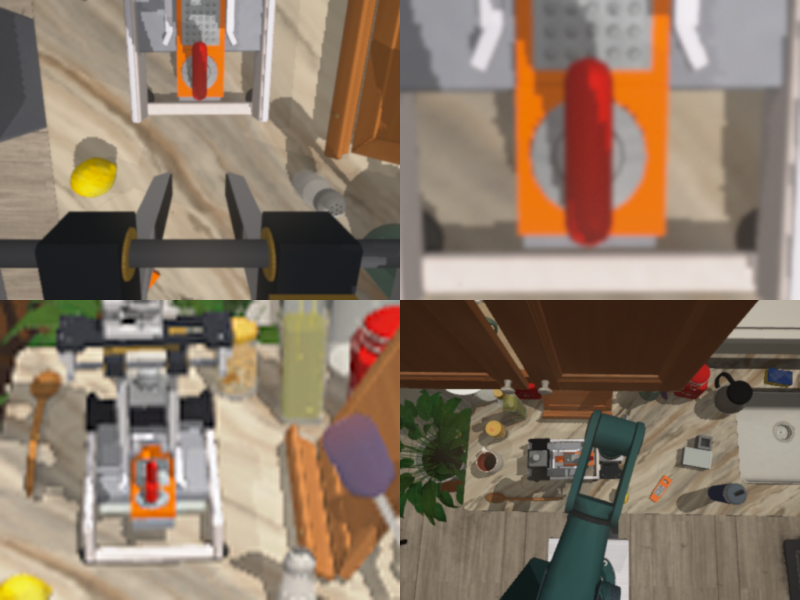

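The final views show the wing turned along the grater, the collar flat on the plate, the plate home and the carriage parked. The shaker, jar and mug stand where they were, and the arm is clear of everything.

```bash
python3 -c "
from bench import robot
print(robot.close_job())"
```

```text
the job is handed in; nothing more can be done
None
```

The job is handed in, with no verdict returned: the carriage is pushed to a firm stop, the plate is fully home under the claws, and the thumbscrew is seated and locked by a quarter turn; the shaker, jar and mug stand untouched at about 29 s.

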